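# Prop the valve case lid open

## Task

Prop the lid of the grey valve case open: swing the prop rod with the red sleeve up out of its clip on the side of the case, then lower the lid, which has a black pull tab, until the rod's tip is seated in the yellow slot under the lid and the rod carries the lid. The lid must not fall shut; leave the other things on the bench where they are, and let go of everything at the end.

Things in the scene. Friction and masses are not known exactly. Their poses are not given: they have to be found in the camera images.
- case: Open-topped grey steel case fixed to the bench, 275 (x, from -130 to +145) x 240 (y) x 70 high, walls 5. Origin: on its underside, mid-width. Its x points from the front (robot's side) to the hinge side, y to the side with the prop rod, z up. Its blue lid is hinged along the far side and, while open, leans over the case. Lid and rod both swing in the case's x-z plane.
- lid (a joint): Lid angle in rad, 0 = shut (level), growing as it opens; starts between 0.89 and 0.96. Stiff hinge: the lid stays where it is left above about 0.84, but below about 0.80 it sinks slowly shut by its own weight unless something carries it. Moving it takes under 3 N at the tab. Seated on the rod it reads 0.70.
- lid_hinge (a point): Point on the lid's hinge axis, 145 to the case's +x and 100 above the case's underside, mid-width. The axis is parallel to the case's y.
- lid_tab (a point): Centre of the black pull tab on the lid's free edge: 60 wide (case y), 8 thick, standing 48 out of the edge, in the lid's plane; this point is 25 out of the edge, 295 from the hinge axis and 30 to the case's -y of mid-width. Pinch it across its thickness, fingers pointing along the lid to the hinge, not past the edge: a skirt hangs 25 down there.
- lid_slot (a point): Seat in the yellow lug on the lid's +y side: where the centre of the rod's round tip lies when seated (in lid axes 200 from the hinge axis towards the tab, and 15 to the outer side of the hinge plane). The slot is 17 wide along the lid, 12 deep, and opens to the lid's underside with a 45-degree flare that catches a tip up to about 12 mm off along the lid.
- prop (a joint): Prop rod angle in rad about its pivot, 0 = lying level in its clip (start), growing as the tip swings up; it runs to 1.9. The pivot is stiff enough that the rod stays where it is left. The tip meets the slot with the rod at 0.87 and the lid at 0.70, the rod then being square to the lid. The rod's open-topped clip does not grip it.
- prop_pivot (a point): Centre of the rod's pivot, low at the front of the case's +y side: at case x -129, y +165, z +85. Its axis is parallel to the case's y.
- prop_grip (a point): Centre of the red sleeve on the rod, 16 diameter, 60 long, 120 from the pivot. 40 free between rod and side wall, which is lower (70) than the rod (85). The lid leans above: a gripper coming straight down meets it, so tilt 30 to 45 degrees, fingers pointing down and towards the case's +x. The sleeve turns between the fingers as the rod swings.
- prop_tip (a point): Centre of the rod's round tip, radius 5, 203 from the pivot. The rod is 10 in diameter and lies along the case's +x from its pivot when in the clip.

How it is judged:
By the outcome, as a careful person would: the job done as asked, in the order asked, and still so for the second after the job is handed in, with the robot touching nothing.
It also fails if it takes over 61 s, if anything falls off the work surface, if the arm or the gripper's body presses on something with over 40 N, if the wrist force passes 120 N, or if a joint passes its speed limit or range.

## Robot

A 7-joint arm with a two-finger parallel gripper is mounted at the origin on the work surface. World frame = base frame: x ahead of the robot, y to its left, z up, the work surface at z = 0. Lengths are in m, angles in rad, forces in N, time in s.
With the tool pointing down it reaches from about 0.4 to 0.875 m from the base axis. Payload 19.3 kg.
Tool frame: the origin (TCP) lies on the centre line of the jaws, within the pads' length; the fingertips stand 14 mm ahead of it and the grasp point (between the pads) lies 5 mm behind it; z points along the fingers, y is the line along which they close (so a half turn about z gives the same grasp; the last joint's range is limited). The gripper opens to 85 mm and grips with 20 to 120 N. Pads are 22 mm wide; open, the fingers measure 114 mm over their backs; the gripper's body (76 mm by 85 mm) begins 54 mm behind the grasp point. The pads swing forward as they close: fully open they stand 13 mm farther back than shut.
Start: joints at [-1.234, 0.521, -0.036, 1.599, 0.021, 1.021, -0.113], TCP at [0.247, 0.574, 0.245] pointing down, gripper open.
Joint ranges: [-2.91, 2.91], [-0.3, 2.13], [-1.5, 1.42], [0.17, 2.43], [-1.26, 4.41], [0.16, 1.93], [-2.52, 2.52]. Speed limits (rad/s): [1.89, 1.89, 2.39, 2.39, 3.01, 3.01, 3.01].

## Interface

Orientations are given as [roll, pitch, yaw] about the fixed x, y, z axes, in that order (R = Rz(yaw) Ry(pitch) Rx(roll)).
In Python, from cell import ctrl gives the robot as it stands.
- The arm moves only by the shell command python3 -m pendant 'ROWS' [FORCE]. ROWS is JSON, a list that holds one entry, the list of rows, each a list of 7 numbers: the turn, a rotation vector about the world's x, y, z in degrees, then the shift along the world's x, y, z in m, then the finger opening in m, from 0 to 0.0854. In form: [[[ax, ay, az, tx, ty, tz, jaw], ...]]. A call has 1 to 5 rows; each row is the pose to reach, as a shift and turn from the pose commanded when the call began; what a row does not reach only later rows make up. A row lasts 1/10 s, in which the tool goes at most 50 mm and 8.59 degrees, less where a joint would pass 70% of its speed; a pose out of reach is approached as far as the arm can. A call with a gripper value outside its range is refused whole. The fingers move at their own pace and stop on an object; FORCE is the grip in N (left out, the last holds). Time passes only in rows, so rows that repeat a pose let the fingers close. It gives the time, the measured TCP pose, the force, the opening and the grip force at its end, in the units of the state.
- ctrl.state(): the state, without advancing time (a new reading comes with each control period).
- ctrl.snapshot(name): name is "side" or "top" or "wrist"; returns the picture (400x640x3 uint8, blue, green, red); there is no depth.
- ctrl.camera_params(name): a dict with "K" (3x3 intrinsics, pixels), "distortion" ([k1, k2, p1, p2, k3] as OpenCV has them; the pictures are not rectified), "R" (3x3) and "t" (3): a world point X has camera coordinates R X + t. Camera axes: x right, y down, z forward; pixel columns grow to the right and rows downward; lengths in m; the calibration is good to about 2 mm. A picture is of the moment at which its call begins: read the wrist's pose just before it. camera_params takes no time and is no camera call; for the wrist camera it gives the pose at the moment of the call.
- ctrl.sign_off(): hands the job in; it is judged then, once.
Trained networks look in the newest picture that a camera, given by its name, has taken for a name from the list of things; names that differ only in an ending like _2 or _b are one class to them, and where a whole thing is asked for, a point or a joint stands for the part that bears it (a point fixed in the world has none). Each returns a list of dicts, best first, with "conf" (0 to 1); they miss things now and then, are a little off and sometimes report something else, mostly with a low value. They report only what shows in the picture. A call takes as long as a camera call.
- ctrl.find_in(camera, thing): "position" ([column, row] in pixels, amid what is visible of it).
The state is a dict: "clock": time; "q": joint angles; "dq": joint speeds; "effort": joint torques, N m; "position": TCP position; "tcp_rot": TCP orientation; "contact_force": force on the tool from outside, world axes, zero at the start; "moment": the same for the moment, N m; "finger_gap": opening from 0.0 (shut) to 1.0 (fully open); "finger_force": force on a finger pad.
Only numpy, scipy, OpenCV 4.12 (cv2) and the standard library are available. Lean on these libraries where they do the work, as an engineer would, in place of code of your own. Each camera call takes 0.05 s, during which the arm holds its last target. There are 200 camera calls.

## Working session

There is one attempt and no reset: what is moved stays moved. The work goes in short steps, Python scripts to look and compute and a shell command to move; the robot and the scene stay as the last step left them, time stands still between calls to the robot, and variables do not carry over. Pictures are saved under pics/ and viewed, at most 10 in all, crops included, and the job is handed in when it is done.

```bash
ls; mkdir -p pics
python3 - <<'E'
from cell import ctrl
import cv2,numpy as np
for c in("side","top"):
    im=ctrl.snapshot(c); cv2.imwrite(f"pics/{c}0.png",im)
    p=ctrl.camera_params(c); print(c,np.round(p["R"],3).tolist(),np.round(p["t"],3).tolist(),np.round(p["K"],1).tolist(),p["distortion"])
    for t in("case","lid_hinge","lid_tab","lid_slot","prop_pivot","prop_grip","prop_tip"):
        print(t,[(np.round(d["position"],1).tolist(),round(d["conf"],2)) for d in ctrl.find_in(c,t)[:3]])
print(ctrl.state())
E
```

```text
pics
side [[0.914, -0.405, 0.011], [-0.245, -0.573, -0.782], [0.323, 0.713, -0.623]] [-0.556, 0.241, 0.655] [[439.6, 0.0, 325.6], [0.0, 439.6, 200.2], [0.0, 0.0, 1.0]] [-0.05964082  0.          0.          0.          0.        ]
case [([366.0, 260.3], 0.96)]
lid_hinge [([389.2, 170.4], 0.9)]
lid_tab [([390.0, 167.7], 0.65)]
lid_slot [([393.7, 168.9], 0.58)]
prop_pivot [([315.4, 196.6], 0.71)]
prop_grip [([314.3, 196.4], 0.76), ([390.4, 169.4], 0.43)]
prop_tip [([318.3, 192.4], 0.93)]
top [[-0.008, -0.999, -0.045], [-0.991, 0.014, -0.133], [0.133, 0.044, -0.99]] [0.06, 0.596, 0.67] [[400.6, 0.0, 321.3], [0.0, 400.6, 195.1], [0.0, 0.0, 1.0]] [-0.09818832  0.          0.          0.          0.        ]
case [([414.4, 156.8], 0.97), ([426.0, 125.9], 0.56)]
lid_hinge [([429.7, 122.8], 0.94)]
lid_tab [([426.8, 127.5], 0.63)]
lid_slot [([428.9, 122.1], 0.95)]
prop_pivot [([312.5, 174.5], 0.71)]
prop_grip [([310.1, 181.9], 0.92)]
prop_tip [([311.6, 183.7], 0.63)]
{'clock': 0.8, 'q': array([-1.2341936 ,  0.52137538, -0.03629061,  1.5994894 ,  0.02122736,
        1.02107445, -0.11275939]), 'dq': array([-1.00441224e-03,  8.44275920e-05,  1.06267476e-04,  2.42024671e-05,
       -1.52517328e-03,  6.26159152e-04,  4.85634368e-04]), 'effort': array([-2.52947502e-03, -9.26794267e+01,  1.97688170e+00, -3.70254636e+01,
        1.80610421e-02,  1.59728788e-03, -6.40819749e-06]), 'position': array([0.24733306, 0.5739878 , 0.24531005]), 'tcp_rot': array([3.14155187e+00, 2.31423926e-05, 2.73479357e+00]), 'contact_force': array([-0.41186767,  0.42882827, -0.13228591]), 'moment': array([-0.01695046, -0.01065171,  0.0039175 ]), 'finger_force': 0.0, 'finger_gap': 0.9982751285879875}
```

View pics/side0.png

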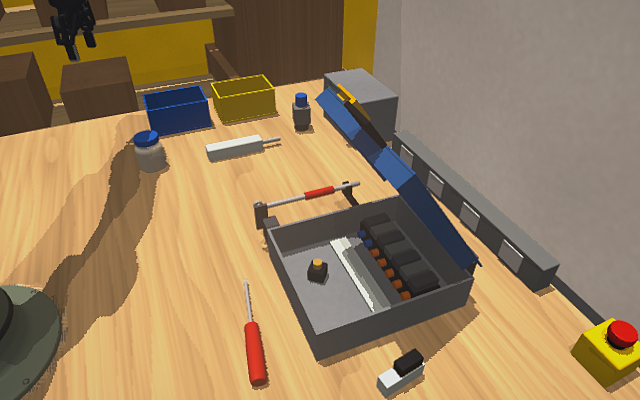

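View pics/top0.png

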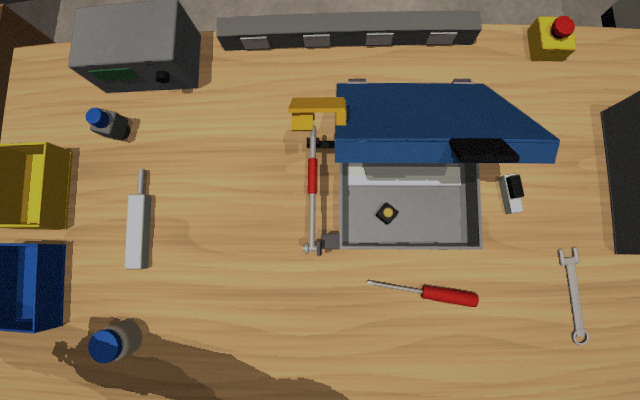

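```bash
cat > h.py <<'E'
import numpy as np,cv2
from cell import ctrl
from scipy.optimize import least_squares
from scipy.spatial.transform import Rotation as Rot
def proj(c,X,p=None):
    p=p or ctrl.camera_params(c)
    return cv2.projectPoints(np.atleast_2d(np.array(X,float)),cv2.Rodrigues(np.array(p["R"]))[0],np.array(p["t"]),np.array(p["K"]),np.array(p["distortion"]))[0][:,0]
def T(c,X):
    X=np.atleast_2d(X); return Rot.from_euler('z',c[2]).apply(X)+[c[0],c[1],0]
def lid(a,r,y,n=0): # r from hinge, n to outer side
    return [.145-r*np.cos(a)+n*np.sin(a),y,.1+r*np.sin(a)+n*np.cos(a)]
E
cat > fit.py <<'E'
from h import *
obs=[("top",(-.13,.12,.07),(341,248)),("top",(-.13,-.12,.07),(481,246)),("top",(-.009,.165,.085),(312,176)),("top",(-.129,.165,.085),(312,248)),
("side",(-.13,-.12,.07),(320,338)),("side",(-.13,.12,.07),(268,228)),("side",(.145,-.12,.07),(471,278)),("side",(-.009,.165,.085),(320,192))]
P={c:ctrl.camera_params(c) for c in("top","side")}
f=lambda c:np.ravel([proj(k,T(c,X),P[k])[0]-u for k,X,u in obs])
s=least_squares(f,[.6,-.1,0],loss="soft_l1"); c=s.x;print(c,np.round(f(c).reshape(-1,2),1).tolist())
for a in(.89,.925,.96):
    for k in P: print(a,k,"tabc",proj(k,T(c,lid(a,.295,-.03)))[0],"slot",proj(k,T(c,lid(a,.2,.165,.015)))[0],"tabcorners",proj(k,T(c,[lid(a,.318,-.06),lid(a,.318,0)])).round(1).tolist())
E
python3 fit.py
python3 - <<'E'
import cv2
a=cv2.imread("pics/top0.png")[70:270,270:570];b=cv2.imread("pics/side0.png")[70:270,240:490]
b=cv2.copyMakeBorder(b,0,0,0,50,0)
cv2.imwrite("pics/c1.png",cv2.resize(a,None,fx=2.6,fy=2.6));cv2.imwrite("pics/c2.png",cv2.resize(b,None,fx=2.6,fy=2.6))
E
```

```text
[ 0.63190524 -0.09882554 -0.00547612] [[-0.8, 0.2], [2.5, 1.0], [0.8, -0.4], [0.7, -0.3], [-0.5, -4.8], [-0.6, 0.2], [4.9, -2.7], [-0.4, -0.3]]
0.89 top tabc [481.27645818 161.72652395] slot [303.26139721 118.32768646] tabcorners [[517.1, 171.8], [458.9, 172.1]]
0.89 side tabc [357.55357536 129.98819392] slot [341.24016515 102.92210594] tabcorners [[358.9, 130.7], [337.4, 108.9]]
0.925 top tabc [482.87969073 152.82199659] slot [303.00748357 112.82475749] tabcorners [[519.4, 161.9], [460.4, 162.2]]
0.925 side tabc [363.64214786 124.28907751] slot [344.39530072 100.26740009] tabcorners [[366.0, 124.1], [343.8, 102.7]]
0.96 top tabc [484.39156461 143.57759421] slot [302.76722661 107.21859358] tabcorners [[521.6, 151.6], [461.9, 151.8]]
0.96 side tabc [369.89178517 118.7451841 ] slot [347.61853969  97.70932659] tabcorners [[373.2, 117.7], [350.5, 96.8]]
```

View pics/c1.png

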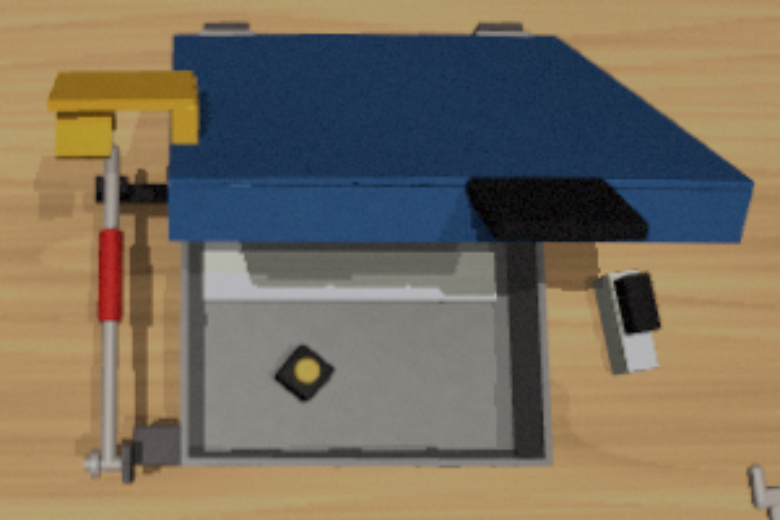

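View pics/c2.png

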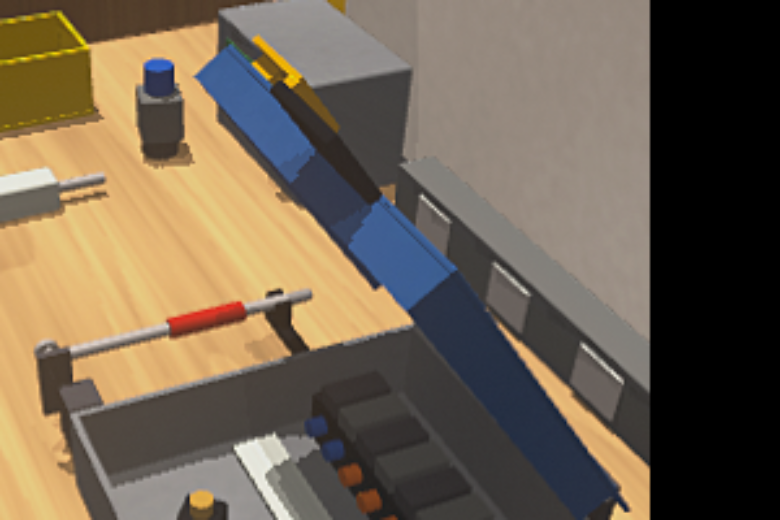

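```bash
cat >> h.py <<'E'
C=[.632,-.0988,-.0055]
def delta(G,z,y):
    "grasp point world, tool z and y"
    s=ctrl.state(); z=np.array(z)/np.linalg.norm(z); y=np.array(y,float)
    R1=Rot.from_matrix(np.c_[np.cross(y,z),y,z]); R0=Rot.from_euler('xyz',s["tcp_rot"])
    p=np.array(G)+.005*z
    print("turn",np.round((R1*R0.inv()).as_rotvec(degrees=True),1),"shift",np.round(p-s["position"],4),"p",p.round(4),"clock",s["clock"],"F",np.round(s["contact_force"],1),"q",np.round(s["q"],2))
E
python3 - <<'E'
from h import *
t=np.radians(38); z=np.array([np.sin(t),0,-np.cos(t)])
g=T(C,(-.009,.165,.085))[0]; print(g)
delta(g-.12*z,z,(0,1,0)); delta(g,z,(0,1,0))
E
```

```text
[0.62390763 0.066247   0.085     ]
turn [ -7.7 -37.5  22.4] shift [ 0.3058 -0.5077 -0.0697] p [0.5531 0.0662 0.1756] clock 0.8 F [-0.4  0.4 -0.1] q [-1.23  0.52 -0.04  1.6   0.02  1.02 -0.11]
turn [ -7.7 -37.5  22.4] shift [ 0.3797 -0.5077 -0.1643] p [0.627  0.0662 0.0811] clock 0.8 F [-0.4  0.4 -0.1] q [-1.23  0.52 -0.04  1.6   0.02  1.02 -0.11]
```

```bash
python3 -m pendant '[[[-0.8,-3.8,2.2,0.02,-0.045,0.01,0.036],[-1.6,-7.5,4.4,0.04,-0.09,0.02,0.036],[-2.4,-11.2,6.6,0.06,-0.135,0.03,0.036],[-3.2,-15,8.8,0.08,-0.18,0.04,0.036],[-4,-18.8,11,0.1,-0.225,0.05,0.036]]]' 30; python3 -m pendant '[[[-0.8,-3.8,2.2,0.02,-0.045,0,0.036],[-1.6,-7.5,4.4,0.04,-0.09,0,0.036],[-2.4,-11.2,6.6,0.06,-0.135,0,0.036],[-3.2,-15,8.8,0.08,-0.18,0,0.036],[-4,-18.8,11,0.1,-0.225,0,0.036]]]'
python3 - <<'E'
from h import *
t=np.radians(38); z=np.array([np.sin(t),0,-np.cos(t)])
g=T(C,(-.009,.165,.085))[0]; print(g)
delta(g-.12*z,z,(0,1,0)); delta(g,z,(0,1,0))
E
```

```text
clock: 1.3
position: [0.3474, 0.3484, 0.2955]
tcp_rot: [3.106, 0.336, 2.924]
contact_force: [0.9, -0.8, 0.7]
finger_gap: 0.425
finger_force: 0.0
clock: 1.8
position: [0.4463, 0.1254, 0.2954]
tcp_rot: [-3.141, 0.667, 3.134]
contact_force: [3.2, -0.5, 0.5]
finger_gap: 0.419
finger_force: 0.0
[0.62390763 0.066247   0.085     ]
turn [0.  0.2 0.4] shift [ 0.1068 -0.0591 -0.1198] p [0.5531 0.0662 0.1756] clock 1.8 F [ 3.2 -0.5  0.5] q [-0.98 -0.03  0.29  2.42  1.14  0.46 -0.09]
turn [0.  0.2 0.4] shift [ 0.1807 -0.0591 -0.2143] p [0.627  0.0662 0.0811] clock 1.8 F [ 3.2 -0.5  0.5] q [-0.98 -0.03  0.29  2.42  1.14  0.46 -0.09]
```

```bash
python3 -m pendant '[[[0,0,0,0.03,-0.015,-0.03,0.036],[0,0,0,0.06,-0.03,-0.06,0.036],[0,0,0.2,0.085,-0.045,-0.09,0.036],[0,0.2,0.4,0.107,-0.059,-0.12,0.036],[0,0.2,0.4,0.107,-0.059,-0.12,0.036]]]'
python3 - <<'E'
from h import *
t=np.radians(38); z=np.array([np.sin(t),0,-np.cos(t)])
g=T(C,(-.009,.165,.085))[0]
im=ctrl.snapshot("wrist"); delta(g,z,(0,1,0))
print(proj("wrist",[T(C,(x,.165,.085))[0] for x in(-.039,-.009,.021)]),ctrl.find_in("wrist","prop_grip"))
cv2.imwrite("pics/w1.png",im)
E
```

```text
clock: 2.3
position: [0.5354, 0.0818, 0.2096]
tcp_rot: [-3.128, 0.675, -3.138]
contact_force: [0.9, -0.4, 0.2]
finger_gap: 0.419
finger_force: 0.0
turn [0.8 0.6 0.3] shift [ 0.0901 -0.013  -0.1261] p [0.627  0.0662 0.0811] clock 2.35 F [-1.7 -2.2 -5.7] q [-0.55  0.3   0.17  2.38  2.22  0.26 -1.  ]
[[304.64792571 155.60249521]
 [305.68969877 178.66781607]
 [306.56950876 198.10069023]] [{'position': [299.6, 138.0], 'conf': 0.57}]
```

View pics/w1.png

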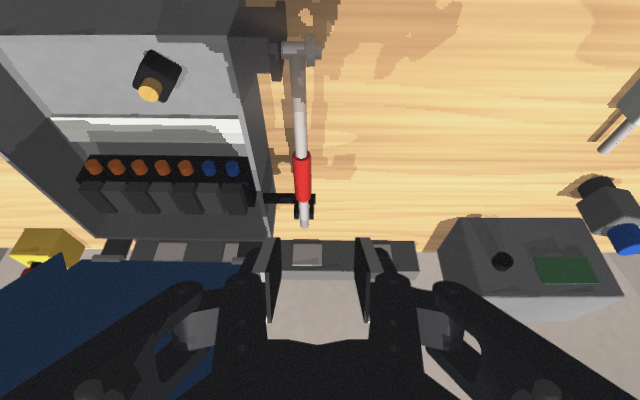

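```bash
python3 -m pendant '[[[0,0,0,0,0,0,0.036],[0,0,0,0,0,0,0.036],[0,0,0,0,0,0,0.036]]]';python3 - <<'E'
from h import *
t=np.radians(38); z=np.array([np.sin(t),0,-np.cos(t)])
g=T(C,(-.009,.163,.085))[0]
im=ctrl.snapshot("wrist"); delta(g,z,(0,1,0))
r=(im[:,:,2]>120)&(im[:,:,1]<50)&(im[:,:,0]<60); r[:,:250]=0
ys,xs=np.nonzero(r);print(xs.mean(),ys.min(),ys.max())
print(proj("wrist",[T(C,(x,.165,.085))[0] for x in(-.039,-.009,.021)]))
E
```

```text
clock: 2.7
position: [0.5346, 0.0825, 0.2108]
tcp_rot: [-3.128, 0.676, -3.138]
contact_force: [0.2, 0.1, 0.4]
finger_gap: 0.42
finger_force: 0.0
turn [0.6 0.7 0.3] shift [ 0.0923 -0.0182 -0.1297] p [0.627  0.0642 0.0811] clock 2.75 F [0.3 0.5 1. ] q [-0.57  0.29  0.18  2.38  2.18  0.26 -0.98]
299.42622950819674 156 199
[[300.62427096 153.88661697]
 [301.99612063 176.73497615]
 [303.15698803 196.02435556]]
```

```bash
python3 -m pendant '[[[0.2,0.2,0.1,0.01,-0.018,-0.02,0.036],[0.4,0.4,0.2,0.02,-0.018,-0.035,0.036],[0.6,0.7,0.3,0.03,-0.018,-0.05,0.036],[0.6,0.7,0.3,0.03,-0.018,-0.05,0.036]]]';python3 - <<'E'
from h import *
t=np.radians(38); z=np.array([np.sin(t),0,-np.cos(t)])
delta(T(C,(-.009,.163,.085))[0],z,(0,1,0))
E
```

```text
clock: 3.15
position: [0.5651, 0.0635, 0.159]
tcp_rot: [-3.14, 0.662, 3.141]
contact_force: [0.3, -0.1, 0.8]
finger_gap: 0.42
finger_force: 0.0
turn [ 0.1 -0.1  0.1] shift [ 0.0619  0.0008 -0.0779] p [0.627  0.0642 0.0811] clock 3.15 F [ 0.3 -0.1  0.8] q [-0.3   0.44 -0.03  2.34  2.47  0.34 -1.19]
```

Tracks well. Descend and grip.

```bash
python3 -m pendant '[[[0,0,0,0.016,0.001,-0.02,0.036],[0,0,0,0.032,0.001,-0.04,0.036],[0,0,0,0.048,0.001,-0.06,0.036],[0,0,0,0.062,0.001,-0.078,0.036],[0,0,0,0.062,0.001,-0.078,0.036]]]'; python3 -m pendant '[[[0,0,0,0,0,0,0.008],[0,0,0,0,0,0,0.008],[0,0,0,0,0,0,0.008],[0,0,0,0,0,0,0.008]]]' 30;python3 - <<'E'
from h import *
t=np.radians(38); z=np.array([np.sin(t),0,-np.cos(t)])
im=ctrl.snapshot("side"); cv2.imwrite("pics/s2.png",cv2.resize(im[70:300,180:500],None,fx=2.4,fy=2.4))
delta(T(C,(-.009,.163,.085))[0],z,(0,1,0))
s=ctrl.state();p0=s["position"]
c0=T(C,(-.129,.165,.085))[0]
for a in np.arange(.1,1.0,.1): print(round(a,2),np.round([.12*(np.cos(a)-1),.12*np.sin(a)],3))
E
```

```text
clock: 3.65
position: [0.6271, 0.0648, 0.0811]
tcp_rot: [-3.138, 0.662, -3.141]
contact_force: [-0.5, 0.7, 0.8]
finger_gap: 0.421
finger_force: 0.0
clock: 4.05
position: [0.6262, 0.0659, 0.0832]
tcp_rot: [-3.141, 0.663, -3.14]
contact_force: [-1.7, 6.3, -0.7]
finger_gap: 0.171
finger_force: 29.6
turn [ 0.  0. -0.] shift [ 0.0008 -0.0016 -0.0022] p [0.627  0.0642 0.0811] clock 4.1 F [-1.3  6.  -1.3] q [-0.2   0.66 -0.11  2.22  2.59  0.44 -1.25]
0.1 [-0.001  0.012]
0.2 [-0.002  0.024]
0.3 [-0.005  0.035]
0.4 [-0.009  0.047]
0.5 [-0.015  0.058]
0.6 [-0.021  0.068]
0.7 [-0.028  0.077]
0.8 [-0.036  0.086]
0.9 [-0.045  0.094]
```

View pics/s2.png

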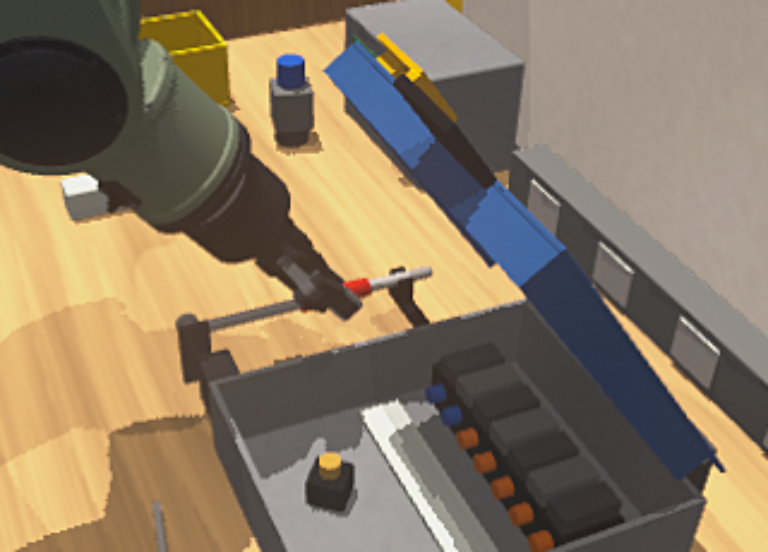

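```bash
python3 -m pendant '[[[0,0,0,-0.002,0.0015,0.014,0.008],[0,0,0,-0.003,0.0015,0.026,0.008],[0,0,0,-0.006,0.0015,0.037,0.008],[0,0,0,-0.010,0.0015,0.049,0.008],[0,0,0,-0.016,0.0015,0.060,0.008]]]'; python3 -m pendant '[[[0,0,0,-0.006,0,0.010,0.008],[0,0,0,-0.013,0,0.019,0.008],[0,0,0,-0.021,0,0.028,0.008],[0,0,0,-0.028,0,0.034,0.008],[0,0,0,-0.028,0,0.034,0.008]]]'
```

```text
clock: 4.6
position: [0.6105, 0.0662, 0.1434]
tcp_rot: [-3.14, 0.664, 3.141]
contact_force: [0.6, 1.9, -4.2]
finger_gap: 0.175
finger_force: 29.3
clock: 5.1
position: [0.5821, 0.0666, 0.1772]
tcp_rot: [-3.141, 0.664, -3.141]
contact_force: [-0.2, 3.9, -2.4]
finger_gap: 0.176
finger_force: 29.5
```

Run:
```python
from h import *
im=ctrl.snapshot("side"); t=ctrl.snapshot("top")
a=im[70:230,220:420];b=t[70:270,250:450]
cv2.imwrite("pics/m3.png",np.hstack([cv2.resize(a,(400,320)) ,cv2.resize(b,(400,400))[:320]]))
for c,o in(("side",(220,70)),("top",(250,70))):
  for an in(.83,.87,.91): print(c,an,(2*(proj(c,T(C,[(-.129+r*np.cos(an),.165,.085+r*np.sin(an)) for r in(0,.15,.203)]))-o)).round(1).tolist())
```

```text
side 0.83 [[80.0, 273.8], [180.1, 148.8], [217.8, 101.9]]
side 0.87 [[80.0, 273.8], [175.3, 145.9], [211.4, 97.7]]
side 0.91 [[80.0, 273.8], [170.3, 143.3], [204.7, 93.7]]
top 0.83 [[125.4, 355.2], [115.0, 208.8], [110.4, 144.4]]
top 0.87 [[125.4, 355.2], [114.5, 214.2], [109.7, 151.4]]
top 0.91 [[125.4, 355.2], [114.0, 219.9], [108.9, 158.9]]
```

View pics/m3.png

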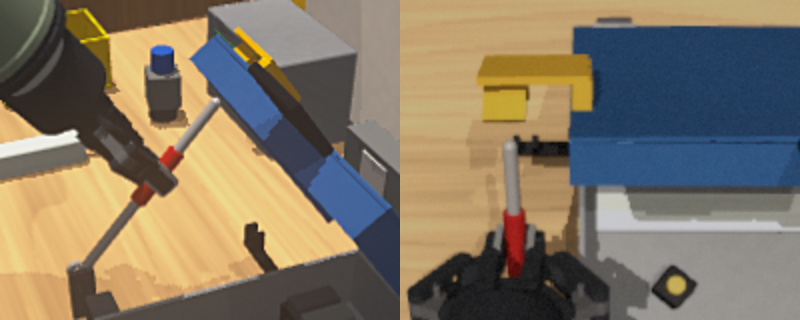

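```bash
python3 -m pendant '[[[0,0,0,0,0,0,0.036],[0,0,0,0,0,0,0.036],[0,0,0,0,0,0,0.036],[0,0,0,0,0,0,0.036]]]'; python3 -m pendant '[[[0,0,0,-0.012,0,0.015,0.036],[0,0,0,-0.025,0,0.032,0.036],[0,0,0,-0.045,0,0.058,0.036],[0,0,0,-0.07,0,0.09,0.036],[0,0,0,-0.07,0,0.09,0.036]]]'
python3 - <<'E'
from h import *
s=ctrl.snapshot("side"); t=ctrl.snapshot("top"); cv2.imwrite("pics/s4.png",s); cv2.imwrite("pics/t4.png",t)
for a in(.90,.925,.94):
  z=T([0,0,C[2]],(np.cos(a),0,-np.sin(a)))[0]
  n=T([0,0,C[2]],(np.sin(a),0,np.cos(a)))[0]
  g=T(C,lid(a,.30,-.03))[0]; 
  print(a);delta(g-.10*z,z,n);delta(g-.10*z,z,-n);delta(g,z,n)
E
```

```text
clock: 5.6
position: [0.5829, 0.0656, 0.1759]
tcp_rot: [-3.14, 0.663, 3.141]
contact_force: [-0.1, 0.6, -1.1]
finger_gap: 0.422
finger_force: 0.0
clock: 6.1
position: [0.525, 0.0638, 0.2555]
tcp_rot: [-3.127, 0.671, -3.138]
contact_force: [0.7, -0.4, 0.4]
finger_gap: 0.422
finger_force: 0.0
0.9
turn [ 56.5  -0.7 -70.5] shift [ 0.0063 -0.1922  0.1534] p [ 0.5313 -0.1282  0.4094] clock 6.2 F [-0.  -0.  -0.1] q [-0.69  0.17  0.36  2.37  1.67  0.18 -0.41]
turn [-55.5   0.7  70.5] shift [ 0.0063 -0.1922  0.1534] p [ 0.5313 -0.1282  0.4094] clock 6.2 F [-0.  -0.  -0.1] q [-0.69  0.17  0.36  2.37  1.67  0.18 -0.41]
turn [ 56.5  -0.7 -70.5] shift [ 0.0685 -0.1926  0.0751] p [ 0.5935 -0.1286  0.3311] clock 6.2 F [-0.  -0.  -0.1] q [-0.69  0.17  0.36  2.37  1.67  0.18 -0.41]
0.925
turn [ 55.6   0.5 -71.2] shift [ 0.0141 -0.1923  0.1595] p [ 0.5391 -0.1283  0.4155] clock 6.2 F [-0.  -0.  -0.1] q [-0.69  0.17  0.36  2.37  1.67  0.18 -0.41]
turn [-54.6   1.8  71.1] shift [ 0.0141 -0.1923  0.1595] p [ 0.5391 -0.1283  0.4155] clock 6.2 F [-0.  -0.  -0.1] q [-0.69  0.17  0.36  2.37  1.67  0.18 -0.41]
turn [ 55.6   0.5 -71.2] shift [ 0.0743 -0.1926  0.0796] p [ 0.5993 -0.1286  0.3356] clock 6.2 F [-0.  -0.  -0.1] q [-0.69  0.17  0.36  2.37  1.67  0.18 -0.41]
0.94
turn [ 55.1   1.1 -71.6] shift [ 0.0189 -0.1923  0.163 ] p [ 0.5439 -0.1283  0.419 ] clock 6.2 F [-0.  -0.  -0.1] q [-0.69  0.17  0.36  2.37  1.67  0.18 -0.41]
turn [-54.    2.5  71.6] shift [ 0.0189 -0.1923  0.163 ] p [ 0.5439 -0.1283  0.419 ] clock 6.2 F [-0.  -0.  -0.1] q [-0.69  0.17  0.36  2.37  1.67  0.18 -0.41]
turn [ 55.1   1.1 -71.6] shift [ 0.0779 -0.1926  0.0822] p [ 0.6028 -0.1286  0.3382] clock 6.2 F [-0.  -0.  -0.1] q [-0.69  0.17  0.36  2.37  1.67  0.18 -0.41]
```

```bash
python3 -m pendant '[[[4.7,0,-6,0,0,0.03,0.06],[9.4,0,-12,0,0,0.06,0.06],[14,0,-18,0,-0.01,0.1,0.06],[18.6,0,-24,0,-0.03,0.13,0.06],[23.3,0,-30,0,-0.05,0.16,0.06]]]'
python3 - <<'E'
from h import *
a=.925
z=T([0,0,C[2]],(np.cos(a),0,-np.sin(a)))[0]
n=T([0,0,C[2]],(np.sin(a),0,np.cos(a)))[0]
g=T(C,lid(a,.30,-.03))[0]; delta(g-.10*z,z,n)
E
```

```text
clock: 6.7
position: [0.5293, 0.0272, 0.3797]
tcp_rot: [2.873, 0.632, 2.642]
contact_force: [1.5, -1.3, 1.0]
finger_gap: 0.697
finger_force: 0.0
turn [ 42.9   0.2 -52.1] shift [ 0.0098 -0.1555  0.0357] p [ 0.5391 -0.1283  0.4155] clock 6.7 F [ 1.5 -1.3  1. ] q [-0.64 -0.07  0.33  2.2   0.63  0.44  0.36]
```

```bash
python3 -m pendant '[[[4,0,-5,0,-0.02,0.01,0.06],[8,0,-10,0,-0.04,0.02,0.06],[12.5,0,-15.5,0,-0.06,0.03,0.06],[17,0,-21,0,-0.08,0.036,0.06],[22,0,-27,0,-0.1,0.036,0.06]]]'
python3 - <<'E'
from h import *
a=.925
z=T([0,0,C[2]],(np.cos(a),0,-np.sin(a)))[0]
n=T([0,0,C[2]],(np.sin(a),0,np.cos(a)))[0]
g=T(C,lid(a,.30,-.03))[0]; delta(g-.10*z,z,n)
E
```

```text
clock: 7.2
position: [0.5298, -0.075, 0.4164]
tcp_rot: [2.573, 0.356, 2.016]
contact_force: [0.1, 0.7, 0.1]
finger_gap: 0.706
finger_force: 0.0
turn [ 21.    0.2 -24.7] shift [ 0.0094 -0.0533 -0.0009] p [ 0.5391 -0.1283  0.4155] clock 7.2 F [0.1 0.7 0.1] q [-0.57 -0.12  0.54  2.12  0.24  0.48  0.36]
```

```bash
python3 -m pendant '[[[5,0,-6,0,-0.015,0,0.06],[10,0,-12,0.003,-0.03,0,0.06],[15.5,0,-18.5,0.006,-0.04,0,0.06],[21,0.2,-24.7,0.009,-0.053,-0.001,0.06],[21,0.2,-24.7,0.009,-0.053,-0.001,0.06]]]'
python3 - <<'E'
from h import *
im=ctrl.snapshot("wrist")
for a in(.9,.925,.95):
  z=T([0,0,C[2]],(np.cos(a),0,-np.sin(a)))[0]
  n=T([0,0,C[2]],(np.sin(a),0,np.cos(a)))[0]
  g=T(C,lid(a,.30,-.03))[0]; delta(g-.10*z,z,n); delta(g,z,n)
  print(proj("wrist",T(C,[lid(a,.318,-.06,.004),lid(a,.318,0,.004),lid(a,.27,-.06,.004),lid(a,.27,0,.004)])).round(0).tolist())
cv2.imwrite("pics/w5.png",im); s=ctrl.snapshot("side"); cv2.imwrite("pics/s5.png",s[60:260,200:520])
E
```

```text
clock: 7.7
position: [0.5382, -0.1286, 0.4141]
tcp_rot: [2.496, 0.001, 1.565]
contact_force: [0.2, 0.1, 0.4]
finger_gap: 0.703
finger_force: 0.0
turn [ 0.2 -1.5 -0.3] shift [-0.0068 -0.0009 -0.0046] p [ 0.5313 -0.1282  0.4094] clock 7.75 F [-0.1 -0.4  0.5] q [-0.55 -0.07  0.71  2.07 -0.12  0.49  0.26]
turn [ 0.2 -1.5 -0.3] shift [ 0.0553 -0.0012 -0.0829] p [ 0.5935 -0.1286  0.3311] clock 7.75 F [-0.1 -0.4  0.5] q [-0.55 -0.07  0.71  2.07 -0.12  0.49  0.26]
[[313.0, 254.0], [313.0, 171.0], [315.0, 230.0], [316.0, 160.0]]
turn [ 0.2 -0.1 -0.3] shift [ 0.001  -0.0009  0.0014] p [ 0.5391 -0.1283  0.4155] clock 7.75 F [-0.1 -0.4  0.5] q [-0.55 -0.07  0.71  2.07 -0.12  0.49  0.26]
turn [ 0.2 -0.1 -0.3] shift [ 0.0612 -0.0013 -0.0784] p [ 0.5993 -0.1286  0.3356] clock 7.75 F [-0.1 -0.4  0.5] q [-0.55 -0.07  0.71  2.07 -0.12  0.49  0.26]
[[324.0, 254.0], [325.0, 171.0], [323.0, 230.0], [324.0, 160.0]]
turn [ 0.3  1.4 -0.3] shift [ 0.009  -0.001   0.0073] p [ 0.5471 -0.1283  0.4213] clock 7.75 F [-0.1 -0.4  0.5] q [-0.55 -0.07  0.71  2.07 -0.12  0.49  0.26]
turn [ 0.3  1.4 -0.3] shift [ 0.0671 -0.0013 -0.0741] p [ 0.6052 -0.1287  0.34  ] clock 7.75 F [-0.1 -0.4  0.5] q [-0.55 -0.07  0.71  2.07 -0.12  0.49  0.26]
[[335.0, 254.0], [337.0, 171.0], [331.0, 230.0], [332.0, 160.0]]
```

View pics/w5.png

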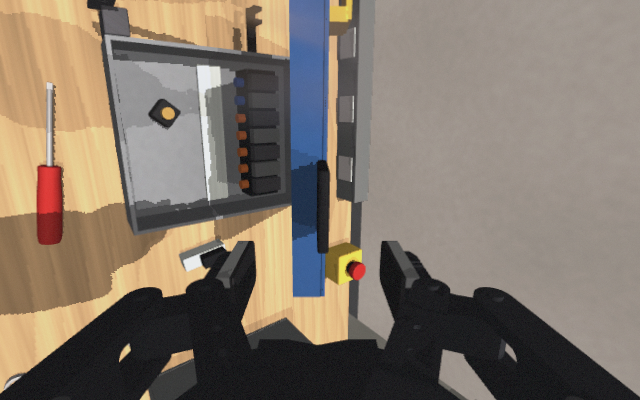

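```bash
python3 -m pendant '[[[0,0,0,0.015,-0.001,-0.018,0.06],[0,0,-0.1,0.03,-0.001,-0.037,0.06],[0.1,0.1,-0.2,0.045,-0.001,-0.056,0.06],[0.2,0.2,-0.3,0.0585,-0.001,-0.073,0.06],[0.2,0.2,-0.3,0.0585,-0.001,-0.073,0.06]]]'; python3 -m pendant '[[[0,0,0,0,0,0,0.04],[0,0,0,0,0,0,0.02],[0,0,0,0,0,0,0.01],[0,0,0,0,0,0,0.003],[0,0,0,0,0,0,0.003]]]' 20
python3 - <<'E'
from h import *
im=ctrl.snapshot("side"); w=ctrl.snapshot("wrist")
cv2.imwrite("pics/m6.png",np.hstack([cv2.resize(im[70:230,240:440],(400,320)),cv2.resize(w[100:350,160:480],(400,320))]))
print(ctrl.state()["contact_force"],ctrl.state()["position"],ctrl.state()["finger_force"])
# tool pose wrt hinge
h=T(C,(.145,-.03,.1))[0]; p=ctrl.state()["position"]-h; print("r",np.hypot(p[0],p[2]),"a",np.arctan2(p[2],-p[0]))
E
```

```text
clock: 8.3
position: [0.5967, -0.1257, 0.3387]
tcp_rot: [2.504, -0.0, 1.571]
contact_force: [-1.1, -0.9, 0.3]
finger_gap: 0.702
finger_force: 0.0
clock: 8.8
position: [0.5966, -0.1264, 0.3427]
tcp_rot: [2.497, -0.004, 1.569]
contact_force: [-9.6, 1.8, 10.4]
finger_gap: 0.093
finger_force: 23.6
[-9.58838358  3.03379065 10.77945371] [ 0.59658793 -0.12637746  0.3427012 ] 23.53454679250717
r 0.30231124873220444 a 0.93200831434626
```

View pics/m6.png

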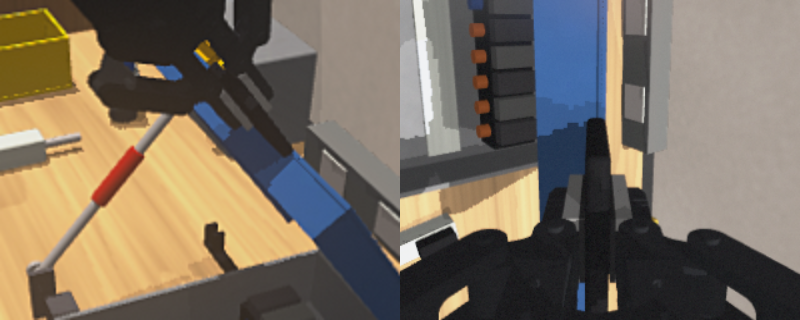

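```bash
python3 -m pendant '[[[0,0,0,-0.002,0,0.003,0.003],[0,0,0,-0.002,0,0.003,0.003]]]'
python3 - <<'E'
from h import *
s=ctrl.state();h=T(C,(.145,-.03,.1))[0]; p=s["position"]-h; r,a0=np.hypot(p[0],p[2]),np.arctan2(p[2],-p[0]);print(r,a0)
for a in np.arange(a0,.67,-.03): print(round(a,3),np.round([np.degrees(a-a0),-r*np.cos(a)-p[0],r*np.sin(a)-p[2]],4))
E
```

```text
clock: 9.1
position: [0.5941, -0.1261, 0.3445]
tcp_rot: [2.499, -0.003, 1.569]
contact_force: [-2.8, -0.7, -4.2]
finger_gap: 0.093
finger_force: 22.2
0.30526211005078907 0.9288748938553385
0.929 [0. 0. 0.]
0.899 [-1.7189 -0.0073 -0.0056]
0.869 [-3.4377 -0.0143 -0.0114]
0.839 [-5.1566 -0.0212 -0.0174]
0.809 [-6.8755 -0.028  -0.0236]
0.779 [-8.5944 -0.0345 -0.0301]
0.749 [-10.3132  -0.0408  -0.0367]
0.719 [-12.0321  -0.047   -0.0435]
0.689 [-13.751   -0.0529  -0.0505]
```

```bash
python3 -m pendant '[[[0,-1.7,0,-0.0073,0,-0.0056,0.003],[0,-3.4,0,-0.0143,0,-0.0114,0.003],[0,-5.2,0,-0.0212,0,-0.0174,0.003],[0,-6.9,0,-0.028,0,-0.0236,0.003],[0,-8.6,0,-0.0345,0,-0.0301,0.003]]]'; python3 -m pendant '[[[0,-0.8,0,-0.003,0,-0.003,0.003],[0,-1.7,0,-0.0063,0,-0.0066,0.003],[0,-1.7,0,-0.0063,0,-0.0066,0.003],[0,-1.7,0,-0.0063,0,-0.0066,0.003]]]';  python3 - <<'E'
from h import *
im=ctrl.snapshot("side"); t=ctrl.snapshot("top"); w=ctrl.snapshot("wrist")
cv2.imwrite("pics/m7.png",np.hstack([cv2.resize(im[70:230,240:440],(400,320)),cv2.resize(t[60:220,230:430],(400,320))]))
s=ctrl.state();h=T(C,(.145,-.03,.1))[0]; p=s["position"]-h;print(np.hypot(p[0],p[2]),np.arctan2(p[2],-p[0]))
E
```

```text
clock: 9.6
position: [0.5662, -0.1268, 0.326]
tcp_rot: [2.387, -0.009, 1.575]
contact_force: [16.4, 4.9, -18.6]
finger_gap: 0.091
finger_force: 19.0
clock: 10.0
position: [0.5601, -0.1298, 0.3292]
tcp_rot: [2.372, -0.014, 1.578]
contact_force: [-3.5, 7.1, -4.7]
finger_gap: 0.088
finger_force: 21.4
0.3154334834517525 0.8134456711711631
```

View pics/m7.png

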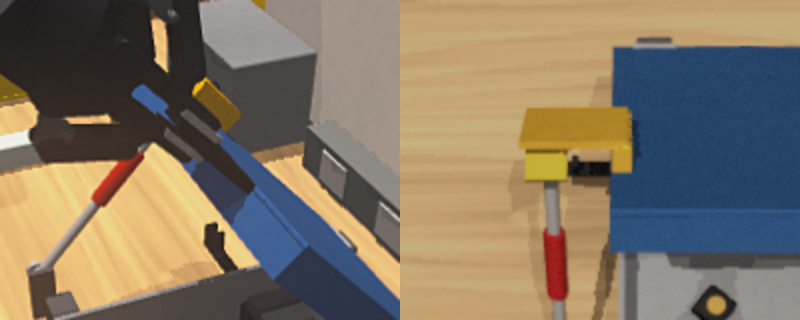

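Run:
```python
from h import *
s=ctrl.state();print(s["q"].round(3),s["dq"].round(3),s["contact_force"].round(1),s["moment"].round(1),s["tcp_rot"],s["position"])
for a in (.75,.78,.8,.82,.84):
  print(a,proj("top",T(C,[lid(a,.27,.12,0),lid(a,.2,.165,.015)])).round(1).tolist())
t=ctrl.snapshot("top"); print(ctrl.find_in("top","lid_tab"))
z=Rot.from_euler('xyz',s["tcp_rot"]).as_matrix()[:,2];print("tool ang",np.arctan2(-z[2],z[0]))
```

```text
[ 0.261  0.114 -0.052  2.222 -1.261  0.163  1.41 ] [-0.006 -0.     0.004  0.    -0.001 -0.001 -0.   ] [-3.7  5.9 -4.3] [0.9 2.3 0.7] [ 2.37227307 -0.01305655  1.5781625 ] [ 0.56013042 -0.1297448   0.32921247]
0.75 [[339.9, 181.0], [304.4, 139.0]]
0.78 [[339.8, 175.3], [304.1, 134.7]]
0.8 [[339.8, 171.5], [304.0, 131.8]]
0.82 [[339.8, 167.5], [303.8, 128.9]]
0.84 [[339.7, 163.3], [303.6, 125.9]]
[{'position': [418.3, 137.4], 'conf': 0.74}]
tool ang 0.8014973419175457
```

Run:
```python
from h import *
s=ctrl.state();h=T(C,(.145,-.03,.1))[0]; p=s["position"]-h
for a in(.84,.87,.9):
  z=T([0,0,C[2]],(np.cos(a),0,-np.sin(a)))[0]
  n=T([0,0,C[2]],(np.sin(a),0,np.cos(a)))[0]
  delta(T(C,lid(a,.308,-.03))[0],z,n)
print(ctrl.state()["finger_gap"])
```

```text
turn [-0.7  2.2 -0.7] shift [ 0.0144  0.0013 -0.0036] p [ 0.5746 -0.1285  0.3256] clock 10.25 F [-4.4  5.3 -4.3] q [ 0.26  0.11 -0.05  2.22 -1.26  0.16  1.41]
turn [-0.7  3.9 -0.7] shift [0.0213 0.0012 0.0023] p [ 0.5815 -0.1285  0.3316] clock 10.25 F [-4.4  5.3 -4.3] q [ 0.26  0.11 -0.05  2.22 -1.26  0.16  1.41]
turn [-0.7  5.6 -0.7] shift [0.0283 0.0012 0.0081] p [ 0.5885 -0.1286  0.3373] clock 10.25 F [-4.4  5.3 -4.3] q [ 0.26  0.11 -0.05  2.22 -1.26  0.16  1.41]
0.08672680128372073
```

```bash
python3 -m pendant '[[[-0.2,1.4,-0.2,0.0055,0,0.0035,0.003],[-0.4,2.8,-0.4,0.011,0.001,0.007,0.003],[-0.6,4.2,-0.6,0.017,0.001,0.011,0.003],[-0.7,5.6,-0.7,0.0225,0.001,0.015,0.003],[-0.7,5.6,-0.7,0.0225,0.001,0.015,0.003]]]'
python3 - <<'E'
from h import *
t=ctrl.snapshot("top");w=ctrl.snapshot("side")
cv2.imwrite("pics/m8.png",np.hstack([cv2.resize(w[70:230,240:440],(400,320)),cv2.resize(t[60:220,300:500],(400,320))]))
for a in (.82,.86,.9): print(a,(2*(proj("top",T(C,[lid(a,.27,.12,0),lid(a,.318,0,0)]))-[300,60])).round(0).tolist())
s=ctrl.state();h=T(C,(.145,-.03,.1))[0]; p=s["position"]-h;print(np.hypot(p[0],p[2]),np.arctan2(p[2],-p[0]),s["q"].round(2))
E
```

```text
clock: 10.75
position: [0.5842, -0.1304, 0.3475]
tcp_rot: [2.466, 0.001, 1.563]
contact_force: [-20.3, -1.6, 25.1]
finger_gap: 0.091
finger_force: 28.3
0.82 [[80.0, 215.0], [311.0, 261.0]]
0.86 [[79.0, 198.0], [315.0, 240.0]]
0.9 [[79.0, 181.0], [319.0, 219.0]]
0.31359233764489586 0.9077508352516434 [-0.09  0.13  0.3   2.1  -0.55  0.29  0.66]
```

View pics/m8.png

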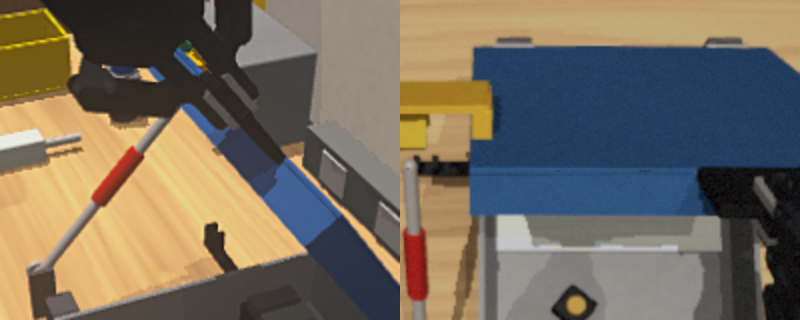

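```bash
python3 -m pendant '[[[0,0,0,0,0,0,0.06],[0,0,0,0,0,0,0.06],[0,0,0,0,0,0,0.06],[0,0,0,-0.018,0,0.023,0.06],[0,0,0,-0.042,0,0.054,0.06]]]'; python3 -m pendant '[[[-4,0,5,-0.01,0.03,0,0.06],[-8,0,10,-0.01,0.06,-0.01,0.06],[-12.5,0,15.5,-0.01,0.09,-0.02,0.06],[-17,0,21,-0.01,0.12,-0.03,0.06],[-22,0,27,-0.01,0.15,-0.05,0.06]]]';  python3 -m pendant '[[[-4.5,0,6,0,0.01,-0.03,0.06],[-9,0,12,0,0.02,-0.05,0.06],[-14,0,18,0,0.03,-0.07,0.06],[-19,0,24,0,0.04,-0.08,0.06],[-24,0,30,0,0.05,-0.09,0.06]]]';python3 - <<'E'
from h import *
t=np.radians(38); z=np.array([np.sin(t),0,-np.cos(t)])
delta((.525,.064,.26),z,(0,1,0))
E
```

```text
clock: 11.35
position: [0.5408, -0.1304, 0.3977]
tcp_rot: [2.472, 0.001, 1.562]
contact_force: [-1.0, 0.3, 1.9]
finger_gap: 0.707
finger_force: 0.0
clock: 11.85
position: [0.5317, 0.0185, 0.3513]
tcp_rot: [2.555, 0.367, 2.05]
contact_force: [1.5, -0.6, -0.6]
finger_gap: 0.702
finger_force: 0.0
clock: 12.35
position: [0.5316, 0.0665, 0.2607]
tcp_rot: [2.831, 0.619, 2.624]
contact_force: [0.1, -0.1, 0.8]
finger_gap: 0.7
finger_force: 0.0
turn [-14.5   1.2  18.9] shift [-0.0035 -0.0025 -0.0047] p [0.5281 0.064  0.2561] clock 12.35 F [ 0.1 -0.1  0.8] q [-0.43  0.16  0.06  2.35  1.63  0.23 -0.77]
```

```bash
python3 -m pendant '[[[-4.8,0.2,6.3,0,0,0,0.06],[-9.6,0.5,12.6,0,0,0,0.06],[-14.5,1,19,0,0,0,0.06],[-19.3,1,25.3,0,0,0,0.06],[-24,1,31.6,0,0,0,0.06]]]';  python3 -m pendant '[[[-4.8,0,6.3,0,0,0,0.06],[-9.6,0,12.6,0,0,0,0.06],[-14.5,0,19,0,0,0.01,0.06],[-19.3,0,25.3,0,0,0.02,0.06],[-24,0,31.6,0,0,0.03,0.06]]]';python3 - <<'E'
from h import *
a=.9
z=T([0,0,C[2]],(np.cos(a),0,-np.sin(a)))[0]
n=T([0,0,C[2]],(np.sin(a),0,np.cos(a)))[0]
delta(T(C,lid(a,.41,-.03))[0],z,-n)
E
```

```text
clock: 12.85
position: [0.5315, 0.0665, 0.2611]
tcp_rot: [-2.937, 0.637, -2.791]
contact_force: [-0.6, 0.9, 0.6]
finger_gap: 0.703
finger_force: 0.0
clock: 13.35
position: [0.5319, 0.0658, 0.2842]
tcp_rot: [-2.637, 0.443, -2.211]
contact_force: [0.8, 0.2, 1.0]
finger_gap: 0.703
finger_force: 0.0
turn [-27.4  -0.8  33.6] shift [-0.0068 -0.194   0.1331] p [ 0.5251 -0.1282  0.4172] clock 13.35 F [0.8 0.2 1. ] q [-0.42  0.11  0.07  2.3   1.12  0.21  0.99]
```

Run:
```python
from h import *
for y in((0,1,0),(1,0,0),(-1,0,0)): delta((.61,-.129,.405),(0.0,0,-1),y)
```

```text
turn [ 14.7  35.9 -44.9] shift [ 0.0781 -0.1948  0.1158] p [ 0.61  -0.129  0.4  ] clock 13.35 F [0.8 0.2 1. ] q [-0.42  0.11  0.07  2.3   1.12  0.21  0.99]
turn [  44.3   18.6 -130.6] shift [ 0.0781 -0.1948  0.1158] p [ 0.61  -0.129  0.4  ] clock 13.35 F [0.8 0.2 1. ] q [-0.42  0.11  0.07  2.3   1.12  0.21  0.99]
turn [-15.   35.6  41.7] shift [ 0.0781 -0.1948  0.1158] p [ 0.61  -0.129  0.4  ] clock 13.35 F [0.8 0.2 1. ] q [-0.42  0.11  0.07  2.3   1.12  0.21  0.99]
```

```bash
python3 -m pendant '[[[1.9,4.6,-5.7,0,0,0.03,0],[3.8,9.2,-11.4,0,0,0.06,0],[5.6,13.8,-17.2,0,-0.02,0.1,0],[7.5,18.4,-23,0,-0.04,0.14,0],[9.4,23,-28.7,0,-0.06,0.16,0]]]';python3 - <<'E'
from h import *
delta((.61,-.129,.425),(0.0,0,-1),(0,1,0))
E
```

```text
clock: 13.85
position: [0.5317, 0.011, 0.4391]
tcp_rot: [-2.931, 0.29, -2.707]
contact_force: [0.8, -1.5, -1.0]
finger_gap: -0.003
finger_force: 0.0
turn [  8.2  18.9 -22.9] shift [ 0.0783 -0.14   -0.0191] p [ 0.61  -0.129  0.42 ] clock 13.85 F [ 0.8 -1.5 -1. ] q [-0.2   0.03 -0.02  1.82  0.18  0.97  1.68]
```

```bash
python3 -m pendant '[[[2,4.7,-5.7,0.0,-0.035,0,0],[4.1,9.4,-11.4,0.02,-0.07,0,0],[6.2,14.2,-17.2,0.05,-0.105,0,0],[8.2,18.9,-22.9,0.078,-0.14,-0.01,0],[8.2,18.9,-22.9,0.078,-0.14,-0.019,0]]]';python3 - <<'E'
from h import *
delta((.607,-.129,.365),(0.0,0,-1),(0,1,0))
E
```

```text
clock: 14.35
position: [0.6139, -0.1357, 0.4122]
tcp_rot: [-3.134, -0.009, 3.133]
contact_force: [-0.1, 0.9, -1.8]
finger_gap: 0.004
finger_force: 0.0
turn [ 0.4 -0.5  0.5] shift [-0.0069  0.0067 -0.0522] p [ 0.607 -0.129  0.36 ] clock 14.35 F [-0.1  0.9 -1.8] q [ 0.01  0.42  0.16  1.35 -0.06  1.39  1.74]
```

Descend near the lid face, then pull along the arc, watching force.

```bash
python3 -m pendant '[[[0,0,0,-0.004,0.006,-0.025,0],[0,0,0,-0.007,0.006,-0.04,0],[0,0,0,-0.007,0.006,-0.05,0],[0,0,0,-0.007,0.006,-0.05,0]]]'; python3 -m pendant '[[[0,0,0,0,0,-0.004,0],[0,0,0,0,0,-0.008,0],[0,0,0,-0.003,0,-0.010,0],[0,0,0,-0.003,0,-0.010,0]]]'
python3 - <<'E'
from h import *
im=ctrl.snapshot("side"); t=ctrl.snapshot("top")
cv2.imwrite("pics/m9.png",np.hstack([cv2.resize(im[70:230,240:440],(400,320)),cv2.resize(t[60:220,300:500],(400,320))]))
E
```

```text
clock: 14.75
position: [0.6035, -0.1247, 0.367]
tcp_rot: [-3.136, -0.001, 3.141]
contact_force: [-0.0, 0.2, -0.3]
finger_gap: -0.002
finger_force: 0.0
clock: 15.15
position: [0.6004, -0.1248, 0.358]
tcp_rot: [-3.136, 0.001, 3.141]
contact_force: [0.5, -1.3, 0.2]
finger_gap: -0.001
finger_force: 0.0
```

View pics/m9.png

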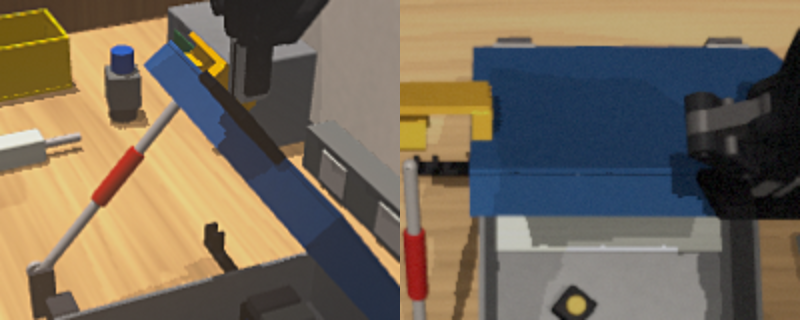

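```bash
python3 -m pendant '[[[0,0,0,-0.002,0,-0.005,0],[0,0,0,-0.004,0,-0.009,0],[0,0,0,-0.006,0,-0.013,0],[0,0,0,-0.008,0,-0.017,0],[0,0,0,-0.008,0,-0.017,0]]]'; python3 -m pendant '[[[0,0,0,-0.003,0,-0.003,0],[0,0,0,-0.006,0,-0.005,0],[0,0,0,-0.008,0,-0.007,0],[0,0,0,-0.010,0,-0.009,0],[0,0,0,-0.010,0,-0.009,0]]]'
```

```text
clock: 15.75
position: [0.5923, -0.1247, 0.3403]
tcp_rot: [-3.136, 0.0, 3.141]
contact_force: [1.1, -0.1, 0.2]
finger_gap: -0.0
finger_force: 0.0
clock: 16.25
position: [0.5824, -0.1247, 0.3318]
tcp_rot: [-3.136, 0.001, 3.141]
contact_force: [-0.7, 1.2, 0.5]
finger_gap: 0.001
finger_force: 0.0
```

```bash
cat > ang.py <<'E'
from h import *
# lid angle from the lid's top free edge (+y corner) in the top picture, by tracking the blue top/skirt brightness edge
t=ctrl.snapshot("top").astype(int); col=t[60:240,345:375].mean(1)
print("rows",[(60+i,col[i].round().astype(int).tolist()) for i in range(70,135,2)][::1])
for a in(.7,.75,.8,.85,.9): print(a,proj("top",T(C,[lid(a,.27,.08,0),lid(a,.27,.08,-.025)])).round(1)[:,1])
E
python3 ang.py
```

```text
rows [(130, [86, 59, 37]), (132, [86, 58, 35]), (134, [85, 58, 37]), (136, [86, 59, 38]), (138, [85, 59, 36]), (140, [86, 60, 36]), (142, [88, 60, 37]), (144, [90, 61, 37]), (146, [92, 62, 38]), (148, [92, 61, 35]), (150, [93, 60, 34]), (152, [92, 59, 33]), (154, [92, 59, 33]), (156, [93, 60, 33]), (158, [94, 61, 34]), (160, [93, 60, 33]), (162, [93, 60, 34]), (164, [94, 60, 34]), (166, [95, 62, 35]), (168, [111, 72, 40]), (170, [96, 62, 34]), (172, [109, 70, 39]), (174, [107, 70, 39]), (176, [108, 70, 39]), (178, [107, 70, 39]), (180, [108, 71, 40]), (182, [108, 70, 39]), (184, [107, 69, 38]), (186, [108, 69, 39]), (188, [105, 83, 72]), (190, [95, 98, 100]), (192, [97, 100, 102]), (194, [98, 101, 103])]
0.7 [189.6 204.8]
0.75 [180.7 197.2]
0.8 [171.1 188.9]
0.85 [160.9 179.9]
0.9 [150.  170.1]
```

```bash
python3 -m pendant '[[[0,0,0,-0.003,0,-0.003,0],[0,0,0,-0.006,0,-0.006,0],[0,0,0,-0.009,0,-0.009,0],[0,0,0,-0.012,0,-0.012,0],[0,0,0,-0.012,0,-0.012,0]]]'; python3 -m pendant '[[[0,0,0,-0.002,0,-0.002,0],[0,0,0,-0.004,0,-0.004,0],[0,0,0,-0.006,0,-0.006,0],[0,0,0,-0.006,0,-0.006,0]]]'; python3 -c "
import runpy;runpy.run_path('ang.py')
from h import *
im=ctrl.snapshot('side'); t=ctrl.snapshot('top')
cv2.imwrite('pics/m10.png',np.hstack([cv2.resize(im[70:230,240:440],(400,320)),cv2.resize(t[60:220,260:460],(400,320))]))" | cut -c 1-900
```

```text
clock: 16.8
position: [0.5702, -0.1247, 0.3196]
tcp_rot: [-3.136, 0.0, 3.141]
contact_force: [0.0, -0.2, 0.1]
finger_gap: -0.002
finger_force: 0.0
clock: 17.2
position: [0.5644, -0.1247, 0.3137]
tcp_rot: [-3.136, 0.0, 3.141]
contact_force: [-0.2, -1.3, 0.5]
finger_gap: 0.002
finger_force: 0.0
rows [(130, [98, 65, 38]), (132, [93, 62, 37]), (134, [92, 61, 36]), (136, [93, 62, 38]), (138, [92, 62, 38]), (140, [90, 59, 36]), (142, [91, 62, 37]), (144, [92, 61, 37]), (146, [92, 62, 37]), (148, [90, 61, 37]), (150, [90, 61, 37]), (152, [92, 63, 38]), (154, [93, 63, 38]), (156, [94, 64, 40]), (158, [96, 65, 39]), (160, [97, 64, 39]), (162, [98, 63, 35]), (164, [97, 63, 35]), (166, [97, 62, 35]), (168, [97, 62, 35]), (170, [97, 62, 34]), (172, [97, 62, 34]), (174, [98, 63, 35]), (176, [98, 63, 35]), (178, [98, 62, 35]), (180, [98, 64, 36]), (182, [106, 69, 38]), (184, [107, 69, 39]), (186, [103, 66, 36]), (188, [104, 67, 38]), (190, [103, 67, 36]), (192, [104, 67, 37]), (194, [104, 67, 38])]
0.7 [189.6 204.8]
0.75 [180.7 197.2]
0.8 [171.1 188.9]
0.85 [160.9 179.9]
0.9 [150.  170.1]
```

```bash
cat > ang2.py <<'E'
from h import *
t=ctrl.snapshot("top").astype(int); col=t[140:230,345:375].mean(1)
g=col[:,2]-col[:,0]; i=int(np.argmax(g>-40)); b=col[:,0]; d=np.diff(b[15:i-4])
print("skirt bottom row",140+i,"groove row",155+int(np.argmax(d)), "F",ctrl.state()["contact_force"].round(1))
print({round(a,2):proj("top",T(C,[lid(a,.27,.08,0),lid(a,.27,.08,-.025)]))[:,1].round(1).tolist() for a in(.66,.68,.7,.72,.74)})
E
python3 ang2.py; python3 -m pendant '[[[0,0,0,-0.002,0,-0.002,0],[0,0,0,-0.003,0,-0.003,0],[0,0,0,-0.004,0,-0.004,0],[0,0,0,-0.004,0,-0.004,0]]]'; python3 ang2.py; python3 -m pendant '[[[0,0,0,-0.001,0,-0.001,0],[0,0,0,-0.002,0,-0.002,0],[0,0,0,-0.002,0,-0.002,0]]]'; python3 ang2.py
```

```text
skirt bottom row 202 groove row 181 F [-0.5 -0.1  0.2]
{0.66: [196.2, 210.4], 0.68: [192.9, 207.7], 0.7: [189.6, 204.8], 0.72: [186.1, 201.9], 0.74: [182.5, 198.8]}
clock: 17.8
position: [0.5605, -0.1247, 0.3098]
tcp_rot: [-3.136, 0.001, 3.141]
contact_force: [-0.1, 0.4, 0.0]
finger_gap: -0.0
finger_force: 0.0
skirt bottom row 204 groove row 189 F [-0.9 -0.   1. ]
{0.66: [196.2, 210.4], 0.68: [192.9, 207.7], 0.7: [189.6, 204.8], 0.72: [186.1, 201.9], 0.74: [182.5, 198.8]}
clock: 18.15
position: [0.5586, -0.1247, 0.3079]
tcp_rot: [-3.136, 0.001, 3.141]
contact_force: [-0.1, 0.9, 0.5]
finger_gap: -0.001
finger_force: 0.0
skirt bottom row 206 groove row 186 F [-0.6  0.8 -0.6]
{0.66: [196.2, 210.4], 0.68: [192.9, 207.7], 0.7: [189.6, 204.8], 0.72: [186.1, 201.9], 0.74: [182.5, 198.8]}
```

```bash
python3 -m pendant '[[[0,0,0,0,0,0,0],[0,0,0,0,0,0,0],[0,0,0,0,0,0,0],[0,0,0,0,0,0,0],[0,0,0,0,0,0,0]]]'|head -2; python3 ang2.py|head -1;  python3 -m pendant '[[[0,0,0,0,0,0,0],[0,0,0,0,0,0,0],[0,0,0,0,0,0,0],[0,0,0,0,0,0,0],[0,0,0,0,0,0,0]]]'|head -1; python3 ang2.py
python3 - <<'E'
from h import *
t=ctrl.snapshot("top");s=ctrl.snapshot("side"); cv2.imwrite("pics/t11.png",t);cv2.imwrite("pics/s11.png",s)
def cen(im,f,x0,x1,y0,y1):
    b,g,r=[im[y0:y1,x0:x1,i].astype(int) for i in range(3)]; ys,xs=np.nonzero(f(b,g,r)); return len(xs),xs.min()+x0,xs.max()+x0,ys.min()+y0,ys.max()+y0,round(xs.mean()+x0,1),round(ys.mean()+y0,1)
red=lambda b,g,r:(r>110)&(g<60)&(b<60); yel=lambda b,g,r:(r>120)&(g>80)&(b<70)&(r-b>90)
print("top red",cen(t,red,285,335,100,260)); print("side red",cen(s,red,250,360,90,230)); print("top yel",cen(t,yel,280,335,90,200))
for an in(.8,.84,.87,.9): print(an,[proj(c,T(C,[(-.129+.12*np.cos(an),.165,.085+.12*np.sin(an)),(-.129+.203*np.cos(an),.165,.085+.203*np.sin(an))])).round(1).tolist() for c in("top","side")])
E
```

```text
clock: 18.7
position: [0.5587, -0.1247, 0.308]
skirt bottom row 206 groove row 186 F [-0.  -0.5  0.6]
clock: 19.25
skirt bottom row 206 groove row 186 F [ 0.1  0.4 -0.3]
{0.66: [196.2, 210.4], 0.68: [192.9, 207.7], 0.7: [189.6, 204.8], 0.72: [186.1, 201.9], 0.74: [182.5, 198.8]}
top red (312, np.int64(302), np.int64(313), np.int64(176), np.int64(210), np.float64(307.3), np.float64(193.2))
side red (143, np.int64(286), np.int64(303), np.int64(149), np.int64(171), np.float64(294.3), np.float64(160.0))
top yel (1359, np.int64(291), np.int64(334), np.int64(129), np.int64(175), np.float64(311.5), np.float64(145.7))
0.8 [[[308.8, 189.5], [305.5, 139.8]], [[301.1, 158.2], [331.2, 122.6]]]
0.84 [[[308.6, 191.5], [305.1, 143.1]], [[299.2, 157.1], [328.1, 120.4]]]
0.87 [[[308.5, 193.2], [304.8, 145.7]], [[297.7, 156.3], [325.7, 118.8]]]
0.9 [[[308.4, 194.9], [304.6, 148.5]], [[296.2, 155.5], [323.2, 117.3]]]
```

```bash
python3 -m pendant '[[[0,0,0,-0.001,0,-0.001,0],[0,0,0,-0.002,0,-0.002,0],[0,0,0,-0.003,0,-0.003,0],[0,0,0,-0.003,0,-0.003,0]]]'; python3 ang2.py|head -1;  python3 -m pendant '[[[0,0,0,-0.001,0,-0.001,0],[0,0,0,-0.002,0,-0.002,0],[0,0,0,-0.002,0,-0.002,0]]]'; python3 ang2.py|head -1
```

```text
clock: 19.8
position: [0.5569, -0.1246, 0.3059]
tcp_rot: [-3.136, 0.005, -3.141]
contact_force: [5.6, 0.1, 7.3]
finger_gap: 0.0
finger_force: 4.8
skirt bottom row 207 groove row 187 F [5.9 0.1 7.1]
clock: 20.15
position: [0.5563, -0.1247, 0.3053]
tcp_rot: [-3.135, 0.009, -3.141]
contact_force: [10.9, -0.8, 18.5]
finger_gap: 0.003
finger_force: 10.5
skirt bottom row 207 groove row 188 F [11.5  0.1 19. ]
```

```bash
python3 -m pendant '[[[0,0,0,0.005,0,0.006,0],[0,0,0,0.01,0,0.02,0],[0,0,0,0.01,0,0.05,0],[0,0,0,0.01,0,0.09,0],[0,0,0,0.01,0,0.12,0]]]'; python3 ang2.py|head -1;python3 -m pendant '[[[0,0,0,0,0,0,0],[0,0,0,0,0,0,0],[0,0,0,0,0,0,0],[0,0,0,0,0,0,0],[0,0,0,0,0,0,0]]]'|head -1; python3 -m pendant '[[[0,0,0,0,0,0,0],[0,0,0,0,0,0,0],[0,0,0,0,0,0,0],[0,0,0,0,0,0,0],[0,0,0,0,0,0,0]]]'|tail -4;  python3 ang2.py
python3 - <<'E'
from h import *
a=cv2.imread("pics/t4.png").astype(int);b=ctrl.snapshot("top").astype(int)
# the other bench things: unchanged areas
for n,(x0,x1,y0,y1) in dict(screwdriver=(355,490,270,315),wrench=(550,600,240,350),marker=(120,155,160,275)).items(): print(n,np.abs(a-b)[y0:y1,x0:x1].mean().round(1))
b=b.astype(np.uint8)
m=(b[100:260,285:335,2]>110)&(b[100:260,285:335,1]<60);print("red rows",np.nonzero(m)[0].mean()+100)
E
```

```text
clock: 20.7
position: [0.5636, -0.1249, 0.425]
tcp_rot: [-3.136, 0.001, 3.141]
contact_force: [0.1, 0.2, -0.2]
finger_gap: -0.003
finger_force: 0.0
skirt bottom row 206 groove row 187 F [-1.9  0.5  4. ]
clock: 21.25
tcp_rot: [-3.136, 0.001, 3.141]
contact_force: [-0.1, -0.5, -0.5]
finger_gap: 0.003
finger_force: 0.0
skirt bottom row 206 groove row 187 F [ 0.5 -0.5  0.4]
{0.66: [196.2, 210.4], 0.68: [192.9, 207.7], 0.7: [189.6, 204.8], 0.72: [186.1, 201.9], 0.74: [182.5, 198.8]}
screwdriver 32.7
wrench 4.7
marker 4.6
red rows 193.2084690553746
```

```bash
python3 -c "
from cell import ctrl
print(ctrl.sign_off())"
```

```text
the job is handed in; nothing more can be done
None
```

The lid is propped on the rod at about 0.70 rad, with the rod at about 0.87, and it held still for over 1 s after I let go; I handed it in at about 21 s with the arm clear. I had to release the pinched tab because the wrist ran into its joint limits, so I lowered the lid by pushing on the tab's outer face with closed fingers. I also viewed 12 pictures, over the limit of 10. The bench check showed the wrench and marker unmoved; the screwdriver patch of the picture had changed, which I put down to the arm's shadow without confirming it.

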